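Press the axle cap onto the tray-guide roller

ROBOT

A 6-joint arm with a two-finger parallel gripper is mounted at the origin on a cart in front of the work surface, level with it; the furniture and walls round the work are solid. World frame = base frame: x ahead of the robot, y to its left, z up, the work surface at z = 0. Lengths are in m, angles in degrees, forces in N, time in s.
With the tool pointing down it reaches from about 0.35 to 1 m from the base axis. Payload 7.1 kg.
Tool frame: the origin (TCP) lies midway between the tips of the shut fingers; the grasp point (between the pads) lies 19 mm behind it (bot.grip_point_offset is the distance from the TCP to the grasp point, in m); z points along the fingers, y is the direction in which the jaws open and shut (so a half turn about z gives the same grasp; the last joint's range is limited). The gripper opens to 85 mm and grips with 20 to 120 N. Pads are 22 mm wide; open, the fingers measure 114 mm over their backs; the gripper's body (76 mm by 85 mm) begins 54 mm behind the grasp point. The pads swing forward as they close: fully open they stand 13 mm farther back than shut.
Start: joints at [-66.119, 24.242, 93.386, -0, 62.372, -1.089], TCP at [0.264, -0.567, 0.231] pointing down, gripper open.
Joint ranges: [-172.04, 172.04], [-51.8, 120.97], [4.93, 147.93], [-75.15, 255.16], [6.16, 154.13], [-145.62, 145.62]. Speed limits (degrees/s): [136.94, 136.94, 172.46, 180, 180, 180].

INTERFACE

Orientations are given as [roll, pitch, yaw] about the fixed x, y, z axes, in that order (R = Rz(yaw) Ry(pitch) Rx(roll)).
In Python, from cell import bot gives the robot as it stands.
- The arm moves only by the shell command python3 -m creep 'ROWS' [FORCE]. ROWS is JSON, one flat list of numbers, 7 for each row, row after row: the shift along the tool's x, y, z in mm, then the turn, a rotation vector about the tool's x, y, z in rad, then the finger opening in mm, from 0 to 85.4. A call has 1 to 5 rows; each row shifts and turns the pose as measured when the row begins, along the tool's axes as they then stand; what a row does not reach is not made up. A row lasts 1/12 s, in which the tool goes at most 41.7 mm and 7.16 degrees, less where a joint would pass 70% of its speed; a pose out of reach is approached as far as the arm can. A call with a gripper value outside its range is refused whole. The fingers move at their own pace and stop on an object; FORCE is the grip in N (left out, the last holds). Time passes only in rows, so rows that do not move let the fingers close. It gives the time, the measured TCP pose, the force and the opening at its end, in the units of the state.
- bot.state(): the state, without advancing time (a new reading comes with each control period).
- bot.read_camera(name): name is "side" or "top" or "wrist"; returns (picture, depth): 420x560x3 uint8, blue, green, red; 420x560 float32, m along the optical axis (not along the pixel's ray), 0 where there is no reading.
- bot.calibration(name): a dict with "mtx" (3x3 intrinsics, pixels), "rvec" (rotation vector, rad) and "tvec" (3), from world to camera coordinates, as OpenCV has them; the wrist camera has in their place "T_tool_cam" (4x4, takes a point from camera to tool coordinates, whose origin is the TCP and whose axes are the flange's). Camera axes: x right, y down, z forward; pixel columns grow to the right and rows downward; lengths in m; the calibration is good to about 2 mm. A picture is of the moment at which its call begins: read the wrist's pose just before it. calibration takes no time and is no camera call.
- bot.job_done(): hands the job in, once; it reports no verdict.
The state is a dict: "t": time; "joint_positions": joint angles; "dq": joint speeds; "effort": joint torques, N m; "tool_pos": TCP position; "eef_rot": TCP orientation; "ft_force": force on the tool from outside, world axes, zero at the start; "ft_torque": the same for the moment, N m; "grip_width": opening from 0.0 (shut) to 1.0 (fully open).
Only numpy, scipy, OpenCV 4.12 (cv2) and the standard library are available. Lean on these libraries where they do the work, as an engineer would, in place of code of your own. Each camera call takes 0.05 s, during which the arm holds its last target.

TASK

Refit the guide roller of the tray line: pick up the blue push-on cap, set it on the tip of the roller's axle and press it straight down until its teeth bite and it sits tight on the brass spring collar: press until the spring pushes back with about 12 newtons on top of the teeth's drag, and no harder, or the collar is crushed. Then let go, leaving the cap clamped upright on the collar, and leave the timer, the foil cups and the marker where they are.

Things in the scene. Friction and masses are not known exactly. Their poses are not given: they have to be found in the camera images.
- cap: Loose push-on axle cap: blue upright plastic cylinder, 34 mm across, 38 mm tall, domed and closed on top, 80 to 130 g; it starts standing on the worktop, mouth down. Origin: centre of the open mouth on its underside; z up along its axis. Bore 15 mm wide, 34 mm deep
- cap_top (a point): Centre of the cap's closed top, 38 mm above its mouth. Grip the cap across its diameter with the fingertips 5 to 15 mm above its mouth, so that they stay clear of the roller
- teeth (a point): Centre of the ring of four sprung steel teeth inside the cap, 5 mm above its mouth; they leave a 10 mm opening and bite on the 12 mm axle. They slide down the plain axle against a hidden, fairly even drag of about 2 to 8 N (riding up the taper may take up to about 10 N) and hold 12 N or more against being pushed or pulled back up
- stand: The fixed stand of the roller: aluminium foot plate 130 x 90 x 10 mm with an upright, plain steel axle of 12 mm diameter. Origin: centre of the plate's underside; z up along the axle. The axle's tip is 84 mm above the origin; its top 8 mm taper from 12 mm down to about 5 mm diameter
- axle_tip (a point): Centre of the axle's tapered tip, 84 mm above the stand's underside
- roller: White plastic guide roller on the axle, fixed, 72 mm across, from 14 to 47 mm above the stand's underside, and the brass thrust collar above it (26 mm across, 6 mm thick), which slides on the axle on a spring. Origin: centre of the roller's underside
- roller_top (a point): Centre of the roller's top face, 47 mm above the stand's underside. The free collar's top face stands 8 to 19 mm above this point: hidden shims change it each time and it is not reported; feel it. Its spring takes 7 N per mm from first touch; over 20 N harms it. Felt force = tooth drag + spring. Let go, the cap may spring back 0.7 mm (5 N); it must stay pressed on it with 4 to 16 N
- timer: Bystander: white kitchen timer with a red dial, 62 x 62 x 42 mm. Origin: centre of its underside
- foil_cups: Bystander: nested foil cups, 60 mm across, 49 mm tall. Origin: centre of the underside
- marker: Bystander: black and white marker pen, lying, 16 x 131 x 16 mm, long axis its own y. Origin: centre of its underside
Not all that is in view belongs to the job. There is more than one size of the cap; the one meant has the size given above.

How it is judged:
By the outcome, as a careful person would: the job done as asked, in the order asked, and still so for the second after the job is handed in, with the robot touching nothing.
It also fails if it takes over 61 s, if anything falls off the work surface, if the arm or the gripper's body presses on something with over 40 N, if the wrist force passes 120 N, or if a joint passes its speed limit or range.

## Working session

There is one attempt and no reset: what is moved stays moved. The work goes in short steps, Python scripts to look and compute and a shell command to move; the robot and the scene stay as the last step left them, time stands still between calls to the robot, and variables do not carry over. Pictures are saved under pics/ and viewed, and the job is handed in when it is done.

```bash
mkdir -p pics; ls; python3 - <<'E'
from cell import bot
import cv2,numpy as np
print(bot.state())
for n in ("side","top","wrist"):
    p,d=bot.read_camera(n); cv2.imwrite(f"pics/{n}0.png",p); np.save(f"pics/{n}0.npy",d)
    print(n,bot.calibration(n))
E
```

```text
pics
{'t': 0.0, 'joint_positions': array([-6.61180574e+01,  2.42851189e+01,  9.34349031e+01, -6.85993413e-04,
        6.23691415e+01, -1.08879568e+00]), 'dq': array([-0.06576571, -0.04925591, -0.01182777,  0.08534368,  0.00832961,
        0.00566917]), 'effort': array([ 1.07927317e-03, -5.57376981e+01, -2.81740397e+01,  2.08278370e-04,
        7.35032663e-03,  7.10589902e-06]), 'tool_pos': array([ 0.26363686, -0.5660515 ,  0.23051438]), 'eef_rot': array([-1.79910841e+02, -1.08712390e-03,  2.49710560e+01]), 'ft_force': array([0.10873508, 0.11211001, 0.15120695]), 'ft_torque': array([-0.0333211 ,  0.00868512, -0.05645579]), 'grip_width': 0.9962279171133495}
side {'mtx': array([[404.74238246,   0.        , 276.83113499],
       [  0.        , 404.74238246, 202.19008065],
       [  0.        ,   0.        ,   1.        ]]), 'rvec': array([ 0.23934843, -2.69475961,  1.46893066]), 'tvec': array([0.55235963, 0.10928911, 1.11908751])}
top {'mtx': array([[460.31030088,   0.        , 276.62425217],
       [  0.        , 460.31030088, 207.0768947 ],
       [  0.        ,   0.        ,   1.        ]]), 'rvec': array([ 2.13878081, -2.09256878,  0.18579812]), 'tvec': array([0.01581705, 0.56160587, 1.38904975])}
wrist {'mtx': array([[367.00745743,   0.        , 277.73605914],
       [  0.        , 367.00745743, 210.09477313],
       [  0.        ,   0.        ,   1.        ]]), 'T_tool_cam': array([[ 2.83360238e-04, -9.53370127e-01, -3.01803448e-01,
         7.60893065e-02],
       [ 9.99999132e-01, -1.18119822e-04,  1.31201915e-03,
        -5.49309719e-04],
       [-1.28648883e-03, -3.01803558e-01,  9.53369266e-01,
        -1.42343036e-01],
       [ 0.00000000e+00,  0.00000000e+00,  0.00000000e+00,
         1.00000000e+00]])}
```

View pics/side0.png

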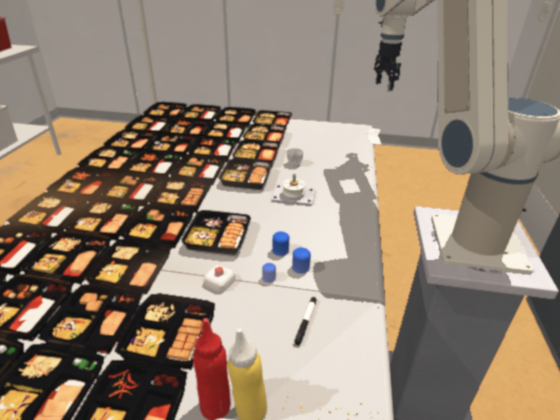

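View pics/top0.png

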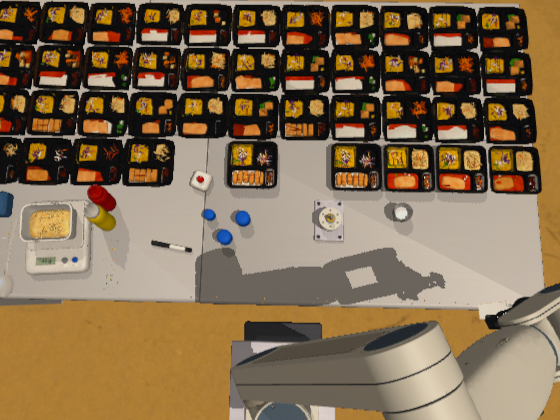

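View pics/wrist0.png

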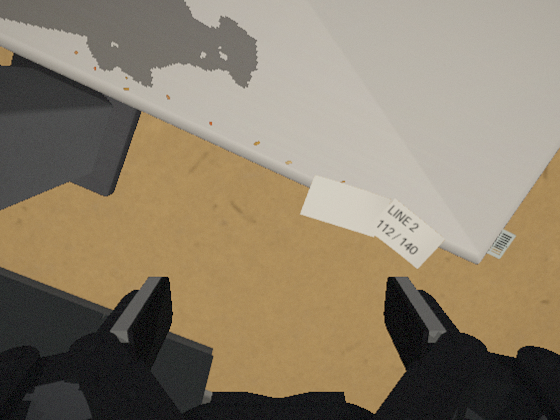

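```bash
cat > h.py <<'E'
import cv2,numpy as np
from cell import bot
from scipy.spatial.transform import Rotation as Ro
def cam2w(n,pose=None):
    c=bot.calibration(n)
    if n=="wrist":
        s=pose; T=np.eye(4); T[:3,:3]=Ro.from_euler('xyz',s['eef_rot'],degrees=True).as_matrix(); T[:3,3]=s['tool_pos']
        return c['mtx'],T@c['T_tool_cam']
    R=cv2.Rodrigues(c['rvec'])[0]; T=np.eye(4); T[:3,:3]=R.T; T[:3,3]=-R.T@c['tvec']
    return c['mtx'],T
def cloud(n,d,pose=None):
    K,T=cam2w(n,pose); v,u=np.mgrid[:d.shape[0],:d.shape[1]]
    P=np.stack([(u-K[0,2])/K[0,0]*d,(v-K[1,2])/K[1,1]*d,d],-1)
    return P@T[:3,:3].T+T[:3,3]
def atz(n,u,v,z,pose=None):
    K,T=cam2w(n,pose); r=T[:3,:3]@np.array([(u-K[0,2])/K[0,0],(v-K[1,2])/K[1,1],1]); o=T[:3,3]
    return o+r*(z-o[2])/r[2]
E
python3 - <<'E'
from h import *
for n in("top","side"):
    p=cv2.imread(f"pics/{n}0.png"); d=np.load(f"pics/{n}0.npy"); C=cloud(n,d)
    hsv=cv2.cvtColor(p,cv2.COLOR_BGR2HSV); m=cv2.inRange(hsv,(105,140,40),(130,255,255))
    k,l,s,c=cv2.connectedComponentsWithStats(m)
    for i in range(1,k):
        if s[i,4]>40:
            q=C[(l==i)&(d>0)]; t=q[:,2].max()
            print(n,s[i],c[i].round(1),np.percentile(q,[2,98],axis=0).round(3).tolist(),'zmax',t.round(3))
    # stand
for nm,(u,v) in dict(axle=(330,216),cups=(402,212)).items():
    d=np.load("pics/top0.npy");C=cloud("top",d)
    q=C[v-30:v+30,u-25:u+25].reshape(-1,3); q=q[q[:,2]>.03]; print(nm,np.percentile(q,[2,98],axis=0).round(3).tolist(),q[:,2].max(),q[q[:,2].argmax()])
p=cv2.imread("pics/top0.png")
a=cv2.resize(p[190:260,185:275],None,fx=8,fy=8,interpolation=2)
cv2.imwrite("pics/topcaps.png",a)
b=cv2.resize(p[190:250,300:420],None,fx=6,fy=6,interpolation=2);cv2.imwrite("pics/topstand.png",b)
p=cv2.imread("pics/side0.png")
cv2.imwrite("pics/sidecaps.png",cv2.resize(p[225:285,255:325],None,fx=8,fy=8,interpolation=2))
E
```

```text
top [204 209  12  11  97] [209.2 214.5] [[0.522, 0.228, 0.004], [0.551, 0.258, 0.042]] zmax 0.044
top [236 211  14  15 171] [242.5 218. ] [[0.506, 0.115, 0.029], [0.548, 0.155, 0.057]] zmax 0.058
top [217 230  15  15 177] [224.1 236.7] [[0.445, 0.171, 0.024], [0.486, 0.211, 0.055]] zmax 0.057
side [274 232  15  22 285] [280.5 242.7] [[0.509, 0.128, 0.007], [0.543, 0.162, 0.051]] zmax 0.053
side [294 248  16  14 186] [301.3 254.8] [[0.449, 0.182, 0.038], [0.484, 0.217, 0.052]] zmax 0.053
axle [[0.29, -0.174, 0.033], [0.626, 0.005, 1.47]] 1.470007901244418 [0.29010863 0.00493011 1.4700079 ]
cups [[0.29, -0.438, 0.03], [0.653, 0.005, 1.47]] 1.470007901244418 [0.29010863 0.00493011 1.4700079 ]
```

View pics/topcaps.png

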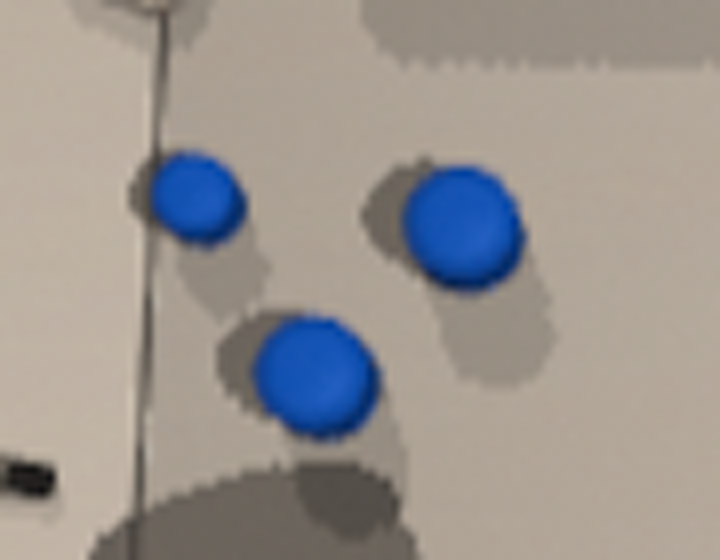

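View pics/sidecaps.png

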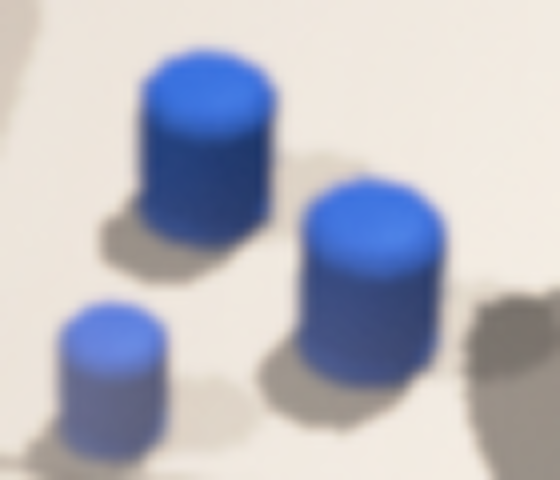

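View pics/topstand.png

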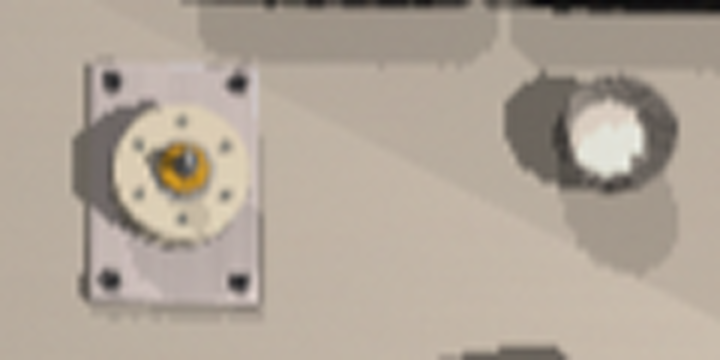

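```bash
python3 - <<'E'
from h import *
print('capA',atz("top",209.1,214.2,.036)); print('axle',atz("top",330.7,216.2,.084))
d=np.load("pics/top0.npy");C=cloud("top",d)
q=C[195:245,310:350].reshape(-1,3)
r=q[(q[:,2]>.038)&(q[:,2]<.2)]; print(len(r),np.median(r,axis=0),r.min(0),r.max(0)); pl=q[(q[:,2]>.005)&(q[:,2]<.02)];print(pl.min(0),pl.max(0))
for u,v in((402,212),(201,180),(171,245)):print(C[v,u])
E
```

```text
capA [0.53705882 0.24175425 0.036     ]
axle [ 0.53036259 -0.13798483  0.084     ]
402 [ 0.52829394 -0.1378988   0.04630816] [ 0.4962461  -0.17458952  0.03845641] [ 0.56381839 -0.10512155  0.0813217 ]
[ 0.45280432 -0.20498096  0.005019  ] [ 0.61404747 -0.07984855  0.01969149]
[ 0.55905585 -0.37065041  0.02403529]
[0.64525276 0.27139804 0.0471612 ]
[0.43899993 0.3617417  0.01380425]
```

```bash
python3 -m creep '[40,0,0,0,0,-0.066,50,40,0,0,0,0,-0.066,50,40,0,0,0,0,-0.066,50,40,0,0,0,0,-0.066,50,40,0,0,0,0,-0.066,50]'
```

```text
t: 0.57
tool_pos: [0.4303, -0.4609, 0.229]
eef_rot: [-179.9, 0.1, 43.8]
ft_force: [0.3, 0.0, 0.3]
grip_width: 0.584
```

```bash
python3 -m creep '[38,-10,0,0,0,-0.066,50,38,-10,0,0,0,-0.066,50,38,-10,0,0,0,-0.066,50,38,-10,0,0,0,-0.066,50,38,-10,0,0,0,-0.066,50]'; python3 -m creep '[38,-10,0,0,0,-0.066,50,38,-10,0,0,0,-0.066,50,38,-10,0,0,0,-0.066,50,25,-8,0,0,0,-0.066,50,0,0,0,0,0,0,50]'
```

```text
t: 0.98
tool_pos: [0.5149, -0.2746, 0.2273]
eef_rot: [-179.9, 0.0, 63.7]
ft_force: [0.7, -0.3, -0.5]
grip_width: 0.585
t: 1.4
tool_pos: [0.5296, -0.1183, 0.2261]
eef_rot: [-179.8, -0.1, 80.1]
ft_force: [-0.1, -0.6, 0.0]
grip_width: 0.588
```

```bash
cat > look.py <<'E'
import sys
from h import *
s=bot.state(); p,d=bot.read_camera("wrist"); n=sys.argv[1]
cv2.imwrite(f"pics/{n}.png",p); np.savez(f"pics/{n}.npz",d=d,pos=s['tool_pos'],rot=s['eef_rot'])
print(s['t'],s['tool_pos'].round(4),s['eef_rot'].round(2),s['ft_force'].round(2),s['grip_width'].round(3),s['joint_positions'].round(1))
E
python3 look.py w1
```

```text
Traceback (most recent call last):
  File "look.py", line 5, in <module>
    print(s['t'],s['tool_pos'].round(4),s['eef_rot'].round(2),s['ft_force'].round(2),s['grip_width'].round(3),s['joint_positions'].round(1))
                                                                                     ^^^^^^^^^^^^^^^^^^^^^
AttributeError: 'float' object has no attribute 'round'
```

View pics/w1.png

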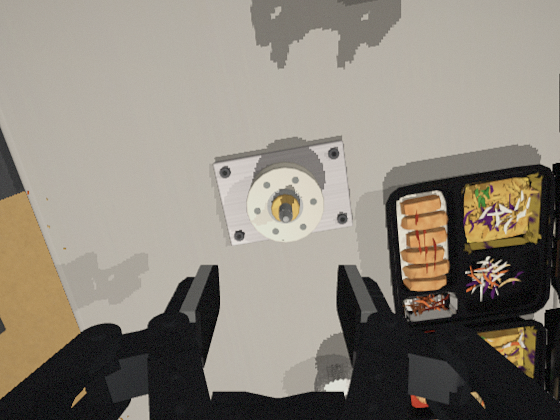

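```bash
sed -i "s/s\['grip_width'\].round(3)/round(s['grip_width'],3)/" look.py; python3 - <<'E'
from h import *
z=np.load("pics/w1.npz"); s=dict(tool_pos=z['pos'],eef_rot=z['rot']); C=cloud("wrist",z['d'],s)
q=C[140:260,200:370].reshape(-1,3)
q=q[(q[:,2]>0.0)&(q[:,2]<.1)]
for a,b in((.008,.013),(.044,.051),(.051,.066),(.068,.08),(.08,.09)):
    r=q[(q[:,2]>a)&(q[:,2]<b)]; 
    if len(r):print(a,b,len(r),r.mean(0).round(4),np.median(r,0).round(4),r.min(0).round(4),r.max(0).round(4))
r=q[(q[:,2]>.044)&(q[:,2]<.051)][:,:2].astype(np.float32); print(cv2.minEnclosingCircle(r))
p=cv2.imread("pics/w1.png"); cv2.imwrite("pics/w1c.png",cv2.resize(p[150:260,220:350],None,fx=6,fy=5,interpolation=2) if 0 else cv2.resize(p[155:255,220:350],None,fx=6,fy=6,interpolation=2))
E
```

```text
0.008 0.013 5827 [ 0.5324 -0.1314  0.01  ] [ 0.5413 -0.1259  0.01  ] [ 0.4658 -0.1848  0.008 ] [ 0.5956 -0.0944  0.013 ]
0.044 0.051 3923 [ 0.531  -0.1378  0.047 ] [ 0.5314 -0.136   0.047 ] [ 0.4951 -0.1754  0.044 ] [ 0.5663 -0.104   0.0498]
0.051 0.066 440 [ 0.531  -0.1363  0.0564] [ 0.5318 -0.135   0.0562] [ 0.5181 -0.1519  0.0512] [ 0.5431 -0.1268  0.066 ]
0.068 0.08 114 [ 0.5311 -0.1366  0.0758] [ 0.5315 -0.1358  0.0769] [ 0.5249 -0.1444  0.0683] [ 0.5367 -0.1336  0.0799]
0.08 0.09 74 [ 0.5308 -0.1389  0.0827] [ 0.5309 -0.1389  0.0831] [ 0.527  -0.1435  0.0801] [ 0.5349 -0.1355  0.0853]
((0.530706524848938, -0.1396770179271698), 0.03611386939883232)
```

View pics/w1c.png

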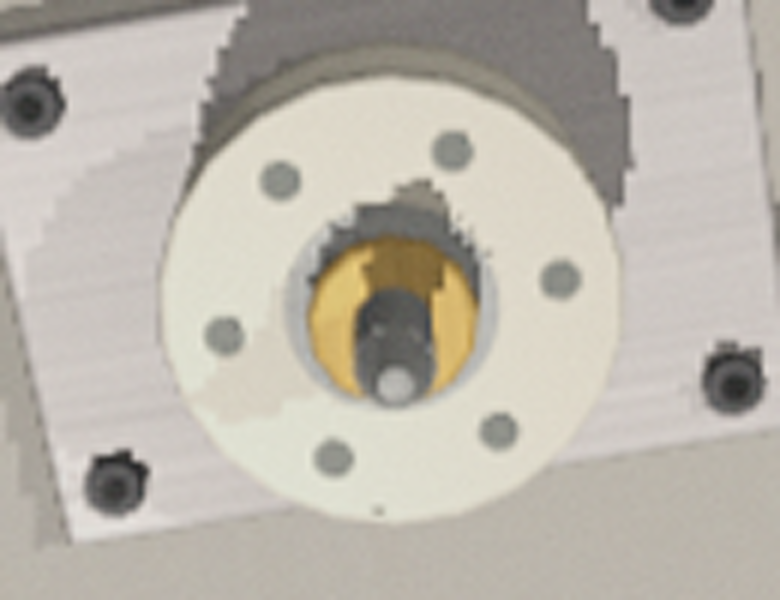

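```bash
python3 - <<'E'
from h import *
z=np.load("pics/w1.npz"); s=dict(tool_pos=z['pos'],eef_rot=z['rot'])
print(atz("wrist",285.6,218.6,.084,s),atz("wrist",284.9,204.2,.047,s),atz("top",330.7,216.2,.084))
E
python3 -m creep '[40,0,0,0,0,-0.066,54,40,0,0,0,0,-0.066,54,40,0,0,0,0,-0.066,54,40,0,0,0,0,-0.066,54,40,0,0,0,0,-0.066,54]'
python3 -m creep '[40,0,0,0,0,-0.066,54,40,0,0,0,0,-0.066,54,40,0,0,0,0,-0.066,54,10,0,0,0,0,-0.02,54,0,0,0,0,0,0,54]'; python3 look.py w2
```

```text
[ 0.53108761 -0.13921531  0.084     ] [ 0.53130447 -0.13794963  0.047     ] [ 0.53036259 -0.13798483  0.084     ]
t: 1.87
tool_pos: [0.5418, 0.074, 0.2263]
eef_rot: [179.9, 0.2, 98.6]
ft_force: [0.4, 0.1, 0.6]
grip_width: 0.634
t: 2.28
tool_pos: [0.5138, 0.2076, 0.2257]
eef_rot: [179.8, 0.2, 111.6]
ft_force: [0.1, 0.5, -0.7]
grip_width: 0.635
2.2833 [0.5138 0.2076 0.2257] [179.83   0.18 111.6 ] [ 0.05  0.54 -0.7 ] 0.635 [ 20.9  18.6 102.8  -0.2  58.4  -0.6]
```

View pics/w2.png

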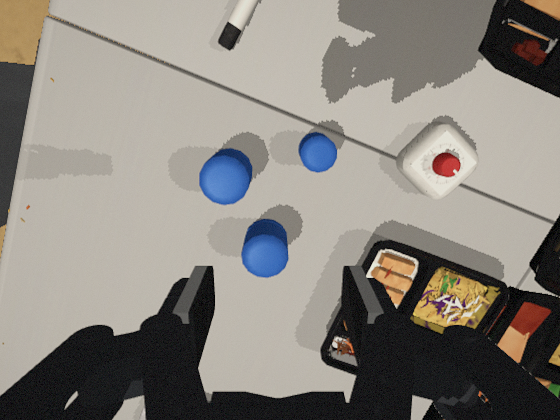

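```bash
python3 - <<'E'
from h import *
z=np.load("pics/w2.npz"); s=dict(tool_pos=z['pos'],eef_rot=z['rot']); C=cloud("wrist",z['d'],s)
p=cv2.imread("pics/w2.png"); m=cv2.inRange(cv2.cvtColor(p,cv2.COLOR_BGR2HSV),(105,120,30),(130,255,255))
k,l,st,c=cv2.connectedComponentsWithStats(m)
for i in range(1,k):
    if st[i,4]>200:
        q=C[l==i]; t=np.percentile(q[:,2],97); w=q[q[:,2]>t-.012][:,:2].astype(np.float32)
        print(c[i].round(1),'top',t.round(4),cv2.minEnclosingCircle(w))
cv2.imwrite("pics/w2c.png",cv2.resize(p[100:290,180:360],None,fx=3,fy=3,interpolation=2))
E
```

```text
[317.3 151.9] top 0.0392 ((0.5188635587692261, 0.2588039040565491), 0.04077482596039772)
[225.8 176.3] top 0.0524 ((0.47418928146362305, 0.22529244422912598), 0.055260758846998215)
[265.1 248.3] top 0.0524 ((0.50895094871521, 0.19852735102176666), 0.08494596183300018)
```

View pics/w2c.png

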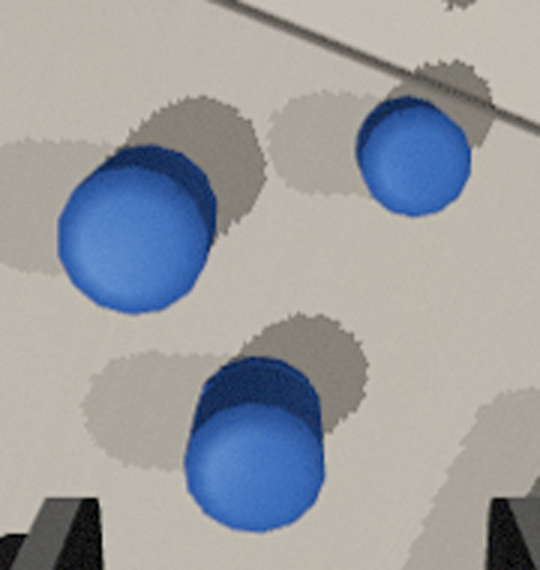

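```bash
python3 - <<'E'
from h import *
z=np.load("pics/w2.npz"); s=dict(tool_pos=z['pos'],eef_rot=z['rot']); C=cloud("wrist",z['d'],s)
a=atz("wrist",319,153,.034,s); print(a, [np.linalg.norm(atz("wrist",319+18.5*x,153+18.5*y,.034,s)-a) for x,y in((1,0),(0,1))])
q=C[130:175,295:342].reshape(-1,3); q=q[(q[:,2]>.028)&(q[:,2]<.045)]; print(len(q),np.percentile(q,[1,50,99],axis=0).round(4))
R=Ro.from_euler('xyz',s['eef_rot'],degrees=True).as_matrix()
print(R.T@(np.array([a[0],a[1],.1])-s['tool_pos'])*1e3)
E
```

```text
[0.53880554 0.24490071 0.034     ] [np.float64(0.01684186791134634), np.float64(0.017113638131061225)]
1081 [[0.5225 0.2281 0.0312]
 [0.5376 0.2442 0.0372]
 [0.554  0.2594 0.0395]]
[ 25.85431126  36.57638827 125.76532748]
```

```bash
python3 -m creep '[13,18,10,0,0,0,54,13,18,10,0,0,0,54,0,0,35,0,0,0,54,0,0,35,0,0,0,54,0,0,20,0,0,0,54]'; python3 -m creep '[0,0,0,0,0,0,54]'; python3 look.py w3;  python3 - <<'E'
from h import *
z=np.load("pics/w3.npz"); s=dict(tool_pos=z['pos'],eef_rot=z['rot'])
R=Ro.from_euler('xyz',s['eef_rot'],degrees=True).as_matrix()
print(R.T@(np.array([.538,.2445,.008])-s['tool_pos'])*1e3)
E
```

```text
t: 2.75
tool_pos: [0.5496, 0.2375, 0.1186]
eef_rot: [179.0, 0.3, 110.6]
ft_force: [-1.7, -0.6, -0.2]
grip_width: 0.631
t: 2.83
tool_pos: [0.5482, 0.2343, 0.1145]
eef_rot: [179.4, 0.4, 110.4]
ft_force: [-1.0, -0.4, 0.3]
grip_width: 0.631
2.8333 [0.5482 0.2343 0.1145] [179.36   0.36 110.37] [-1.01 -0.42  0.26] 0.631 [ 22.2  30.4 101.7  -0.5  47.3   2.2]
[ 13.82119746  -7.21926373 106.34422776]
```

View pics/w3.png

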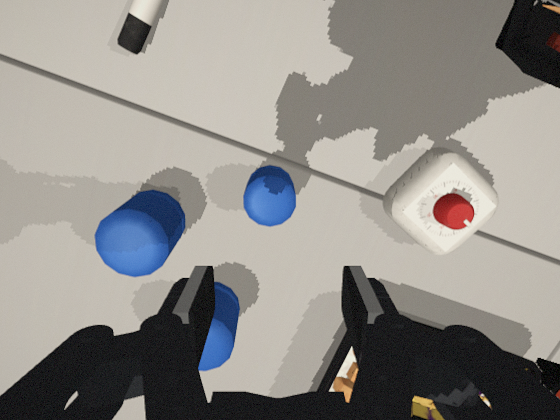

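```bash
python3 -m creep '[14,-7,0,0.011,0.006,0,54,0,0,20,0,0,0,54,0,0,20,0,0,0,54,0,0,15,0,0,0,54,0,0,0,0,0,0,54]'; cat > rel.py <<'E'
import sys
from h import *
s=bot.state(); R=Ro.from_euler('xyz',s['eef_rot'],degrees=True).as_matrix()
t=np.array([float(x) for x in sys.argv[1:4]])
print(round(s['t'],2),'tool mm to go',(R.T@(t-s['tool_pos'])*1e3).round(1),'pos',s['tool_pos'].round(4),'rot',s['eef_rot'].round(2),'f',s['ft_force'].round(2),'tq',s['ft_torque'].round(3),'g',round(s['grip_width']*85.4,1))
Re=Ro.from_euler('xyz',[180,0,s['eef_rot'][2]],degrees=True).as_matrix()
print('rotvec to upright',Ro.from_matrix(R.T@Re).as_rotvec().round(4))
E
python3 rel.py .538 .2445 .008
```

```text
t: 3.3
tool_pos: [0.5423, 0.2445, 0.0681]
eef_rot: [179.4, -0.1, 109.8]
ft_force: [-0.4, -0.3, -0.5]
grip_width: 0.628
3.3 tool mm to go [ 1.3 -4.7 60. ] pos [0.5423 0.2445 0.0681] rot [ 1.7937e+02 -1.0000e-01  1.0976e+02] f [-0.44 -0.29 -0.45] tq [-0.016  0.064 -0.019] g 53.7
rotvec to upright [ 0.0109 -0.0018 -0.    ]
```

```bash
python3 -m creep '[1,-4,0,0.011,-0.002,0,54,0,0,0,0.004,0,0,54,0,0,0,0,0,0,54]'; python3 rel.py .538 .2445 .008; python3 look.py w4;python3 - <<'E'
from h import *
p=cv2.imread("pics/w4.png"); cv2.imwrite("pics/w4.png",p)
E
```

```text
t: 3.55
tool_pos: [0.5395, 0.2449, 0.0727]
eef_rot: [-179.9, -0.0, 109.7]
ft_force: [0.7, -0.5, -0.3]
grip_width: 0.63
3.55 tool mm to go [ 0.1 -1.4 64.7] pos [0.5395 0.2449 0.0727] rot [-1.7993e+02 -1.0000e-02  1.0967e+02] f [ 0.67 -0.54 -0.25] tq [ 0.005  0.008 -0.035] g 53.8
rotvec to upright [-0.0012 -0.0003  0.    ]
3.55 [0.5395 0.2449 0.0727] [-1.7993e+02 -1.0000e-02  1.0967e+02] [ 0.67 -0.54 -0.25] 0.63 [ 23.3  34.1 102.5   0.   43.5   3.6]
```

View pics/w4.png

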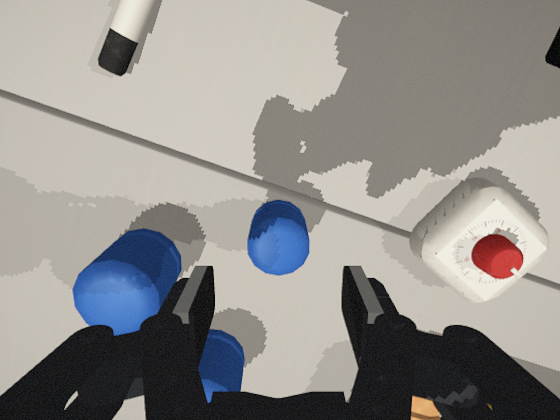

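```bash
python3 - <<'E'
from h import *
z=np.load("pics/w4.npz"); s=dict(tool_pos=z['pos'],eef_rot=z['rot']); C=cloud("wrist",z['d'],s)
q=C[205:275,245:312].reshape(-1,3); r=q[(q[:,2]>.03)&(q[:,2]<.042)]; print(np.percentile(r,[1,50,99],axis=0).round(4))
print(atz("wrist",278.3,247,.034,s), "tips",C[270:275,195:205].reshape(-1,3).min(0),C[269,355:360])
E
python3 -m creep '[0,-1,15,0,0,0,54,0,0,15,0,0,0,54,0,0,12,0,0,0,54,0,0,10,0,0,0,54,0,0,0,0,0,0,54]';python3 rel.py .538 .2445 .008
```

```text
[[0.5228 0.2295 0.0308]
 [0.5378 0.2461 0.0373]
 [0.5539 0.2602 0.0391]]
[0.53893037 0.2440065  0.034     ] tips [0.50400068 0.24354846 0.08374843] [[0.56381315 0.26518383 0.08277272]
 [0.56439357 0.26510965 0.08224401]
 [0.56413214 0.26588459 0.08387013]
 [0.56466575 0.26585678 0.08345965]
 [0.56535236 0.26568148 0.08267034]]
t: 4.02
tool_pos: [0.5426, 0.2466, 0.0247]
eef_rot: [179.4, -0.1, 109.7]
ft_force: [0.8, -0.8, 0.7]
grip_width: 0.635
4.02 tool mm to go [-0.5 -5.2 16.6] pos [0.5426 0.2466 0.0247] rot [ 1.7944e+02 -6.0000e-02  1.0965e+02] f [ 0.76 -0.81  0.74] tq [ 0.017 -0.025 -0.014] g 54.3
rotvec to upright [ 0.0097 -0.0011 -0.    ]
```

```bash
python3 -m creep '[0,-4,8,0.01,0,0,54,0,0,6,0.003,0,0,54,0,0,3,0,0,0,54,0,0,0,0,0,0,54]';python3 rel.py .538 .2448 .006
```

```text
t: 4.35
tool_pos: [0.5389, 0.2454, 0.0066]
eef_rot: [-179.8, -0.1, 109.7]
ft_force: [0.3, -0.2, -0.5]
grip_width: 0.628
4.35 tool mm to go [-0.3 -1.1  0.6] pos [0.5389 0.2454 0.0066] rot [-1.7976e+02 -7.0000e-02  1.0965e+02] f [ 0.32 -0.22 -0.51] tq [-0.016  0.012 -0.011] g 53.6
rotvec to upright [-0.0043 -0.0012  0.    ]
```

```bash
python3 -m creep '[0,-1,0,-0.004,-0.001,0,54,0,0,0,0,0,0,30,0,0,0,0,0,0,25,0,0,0,0,0,0,25,0,0,0,0,0,0,25]' 60;python3 -m creep '[0,0,0,0,0,0,25,0,0,0,0,0,0,25,0,0,0,0,0,0,25]';python3 rel.py .538 .2448 .006; python3 look.py w5
```

```text
t: 4.77
tool_pos: [0.5386, 0.2453, 0.0077]
eef_rot: [179.9, -0.0, 109.6]
ft_force: [0.0, -0.7, -0.5]
grip_width: 0.386
t: 5.02
tool_pos: [0.5386, 0.2453, 0.0078]
eef_rot: [179.9, -0.0, 109.6]
ft_force: [0.3, -0.1, -2.0]
grip_width: 0.385
5.02 tool mm to go [-0.3 -0.7  1.8] pos [0.5386 0.2453 0.0078] rot [ 1.7989e+02 -1.0000e-02  1.0965e+02] f [ 0.34 -0.09 -1.98] tq [ 0.045 -0.014  0.02 ] g 32.9
rotvec to upright [ 0.002  -0.0002 -0.    ]
5.0167 [0.5386 0.2453 0.0078] [ 1.7989e+02 -1.0000e-02  1.0965e+02] [ 0.34 -0.09 -1.98] 0.385 [ 23.3  40.1 103.1   0.   36.7   3.7]
```

View pics/w5.png

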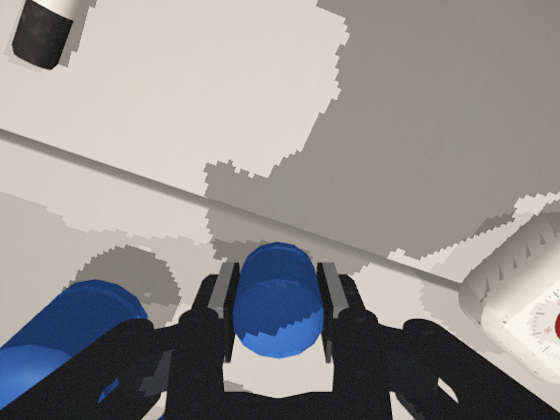

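```bash
python3 - <<'E'
from h import *
z=np.load("pics/w5.npz"); s=dict(tool_pos=z['pos'],eef_rot=z['rot']); C=cloud("wrist",z['d'],s)
p=cv2.imread("pics/w5.png"); m=cv2.inRange(cv2.cvtColor(p,cv2.COLOR_BGR2HSV),(105,120,20),(130,255,255))
m[:, :225]=0; m[:,330:]=0; m[:235]=0;m[365:]=0
R=Ro.from_euler('xyz',s['eef_rot'],degrees=True).as_matrix()
q=C[m>0]; T=(q-s['tool_pos'])@R*1e3; r=T[(q[:,2]>.0)&(q[:,2]<.05)]
print(len(r)); tp=r[r[:,2]<-24]; print(np.percentile(tp,[.5,50,99.5],axis=0).round(1))
sd=r[(r[:,2]>-22)&(r[:,2]<-6)]; print('side x max (tool)',np.percentile(sd,[50,90,97],axis=0).round(1))
for zz in(.034,): 
  a=atz("wrist",278,311,zz,s);print(a,R.T@(a-s['tool_pos'])*1e3)
E
```

```text
8375
[[-14.1 -17.1 -32. ]
 [  2.6  -0.9 -30.3]
 [ 15.5  15.2 -24.3]]
side x max (tool) [[ 13.8  -0.9 -14.8]
 [ 15.3  11.4  -7.9]
 [ 15.6  14.4  -6.6]]
[0.53701028 0.2469578  0.034     ] [  2.07742923  -0.89837292 -26.1545477 ]
```

```bash
python3 -m creep '[0,0,-8,0,0,0,25,0,0,-15,0,0,0,25,0,0,-30,0,0,0,25,0,0,-30,0,0,0,25,0,0,-30,0,0,0,25]'; python3 -m creep '[0,0,-15,0,0,0,25,0,0,0,0,0,0,25,0,0,0,0,0,0,25]';python3 rel.py .531 -.1385 .14; python3 look.py w6
```

```text
t: 5.48
tool_pos: [0.5333, 0.243, 0.1188]
eef_rot: [-179.2, 0.0, 109.6]
ft_force: [1.7, -0.3, -0.9]
grip_width: 0.382
t: 5.73
tool_pos: [0.537, 0.2446, 0.1427]
eef_rot: [-179.9, 0.0, 109.6]
ft_force: [-0.7, -0.1, -0.9]
grip_width: 0.387
5.73 tool mm to go [-358.8 -134.4    2.9] pos [0.537  0.2446 0.1427] rot [-179.91    0.    109.65] f [-0.7  -0.12 -0.92] tq [ 0.036  0.014 -0.024] g 33.1
rotvec to upright [-0.0015  0.0001 -0.    ]
5.7333 [0.537  0.2446 0.1427] [-179.91    0.    109.65] [-0.7  -0.12 -0.92] 0.387 [ 23.3  27.9 101.3   0.   50.9   3.7]
```

View pics/w6.png

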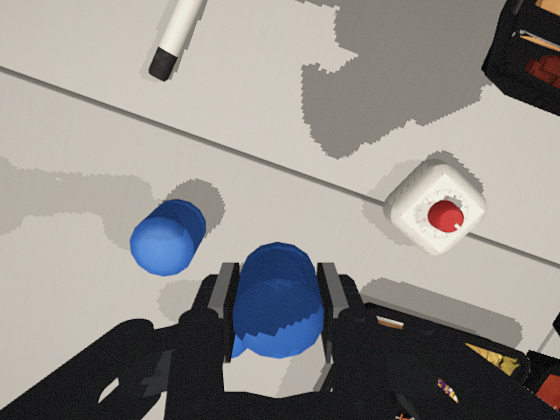

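```bash
python3 -m creep '[-38,-4,0,0,0,0.066,25,-38,-4,0,0,0,0.066,25,-38,-4,0,0,0,0.066,25,-38,-4,0,0,0,0.066,25,-38,-4,0,0,0,0.066,25]'; python3 -m creep '[-38,-4,0,0,0,0.066,25,-38,-4,0,0,0,0.066,25,-38,-4,0,0,0,0.066,25,-20,-2,0,0,0,0.04,25,0,0,0,0,0,0,25]';python3 rel.py .5307 -.1387 .14
```

```text
t: 6.2
tool_pos: [0.5551, 0.0564, 0.136]
eef_rot: [-179.6, -0.0, 90.7]
ft_force: [1.0, -0.1, -1.0]
grip_width: 0.384
t: 6.62
tool_pos: [0.524, -0.0874, 0.1279]
eef_rot: [-178.9, 0.3, 75.9]
ft_force: [-0.6, 0.7, -1.2]
grip_width: 0.388
6.62 tool mm to go [-48.2  18.7 -12.3] pos [ 0.524  -0.0874  0.1279] rot [-178.85    0.26   75.91] f [-0.57  0.74 -1.17] tq [ 0.034 -0.007 -0.012] g 33.1
rotvec to upright [-0.02    0.0046 -0.    ]
```

```bash
python3 -m creep '[-24,9,-10,-0.02,0.005,0,25,-24,9,-8,0,0,0,25,0,0,0,0,0,0,25]'; python3 rel.py .5307 -.1387 .145
```

```text
t: 6.87
tool_pos: [0.5269, -0.1395, 0.1412]
eef_rot: [-179.5, -0.1, 75.9]
ft_force: [0.8, -0.8, -0.8]
grip_width: 0.384
6.87 tool mm to go [ 1.7  3.5 -3.8] pos [ 0.5269 -0.1395  0.1412] rot [-1.7952e+02 -6.0000e-02  7.5910e+01] f [ 0.75 -0.76 -0.76] tq [ 0.008 -0.064  0.06 ] g 32.8
rotvec to upright [-0.0084 -0.001   0.    ]
```

```bash
python3 -m creep '[2,3.5,-4,-0.008,-0.001,0,25,0,0,0,0,0,0,25,0,0,0,0,0,0,25]'; python3 rel.py .5307 -.1387 .145; python3 look.py w7; python3 - <<'E'
from h import *
for n in("top","side"):
    p,d=bot.read_camera(n); cv2.imwrite(f"pics/{n}7.png",p); np.save(f"pics/{n}7.npy",d)
p=cv2.imread("pics/top7.png"); cv2.imwrite("pics/top7c.png",cv2.resize(p[180:260,280:390],None,fx=7,fy=7,interpolation=2))
p=cv2.imread("pics/side7.png"); cv2.imwrite("pics/side7c.png",cv2.resize(p[110:220,240:350],None,fx=5,fy=5,interpolation=2))
p=cv2.imread("pics/w7.png"); cv2.imwrite("pics/w7c.png",cv2.resize(p[150:380,180:380],None,fx=2.6,fy=2.6,interpolation=2))
E
```

```text
t: 7.12
tool_pos: [0.5297, -0.1367, 0.1425]
eef_rot: [-179.7, -0.0, 75.9]
ft_force: [0.3, 0.1, -1.0]
grip_width: 0.384
7.12 tool mm to go [-1.7  1.5 -2.5] pos [ 0.5297 -0.1367  0.1425] rot [-1.7972e+02 -4.0000e-02  7.5900e+01] f [ 0.28  0.06 -1.05] tq [-0.009 -0.005  0.03 ] g 32.8
rotvec to upright [-0.0049 -0.0008  0.    ]
7.1167 [ 0.5297 -0.1367  0.1425] [-1.7972e+02 -4.0000e-02  7.5900e+01] [ 0.28  0.06 -1.05] 0.384 [-15.7  24.9 106.7   0.   48.7  -1.7]
```

View pics/w7c.png

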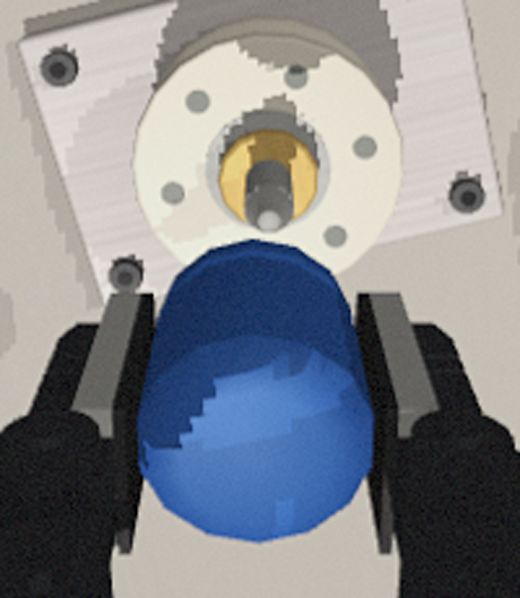

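View pics/top7c.png

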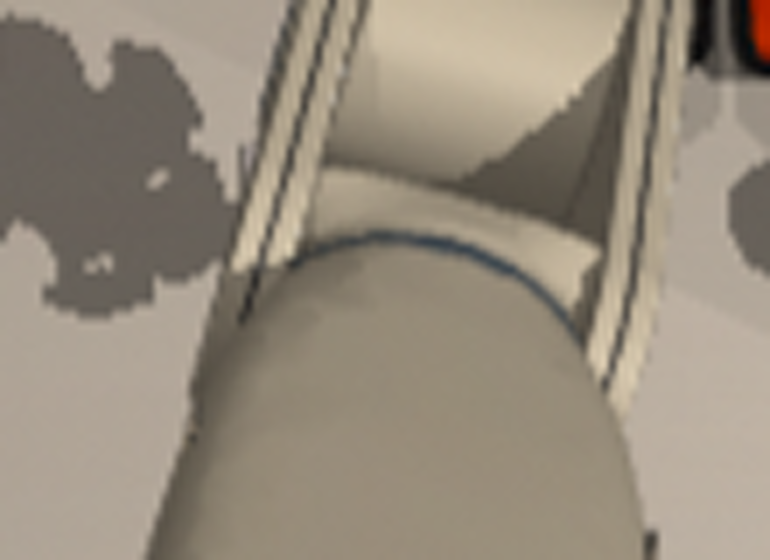

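View pics/side7c.png

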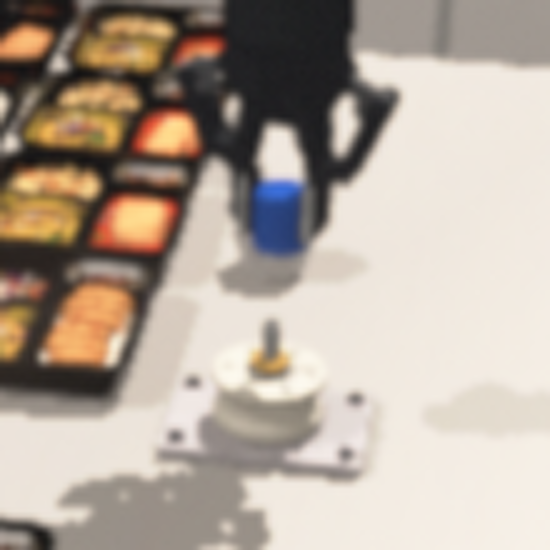

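```bash
python3 - <<'E'
from h import *
z=np.load("pics/w7.npz"); s=dict(tool_pos=z['pos'],eef_rot=z['rot'])
c=bot.calibration("wrist"); K=c['mtx'];Ti=np.linalg.inv(c['T_tool_cam'])
def pr(P): q=Ti[:3,:3]@(np.array(P)/1e3)+Ti[:3,3]; return (K@q/q[2])[:2].round(1)
th=np.linspace(0,2*np.pi,721)
def ext(cx,cy,zz,r=17):
    a=np.array([pr([cx+r*np.cos(t),cy+r*np.sin(t),zz]) for t in th]); return a.min(0),a.max(0)
for cx in(-3,-2,-1,0,1,2): print(cx,'mouth vmin',ext(cx,0,7.8)[0],'top',[ext(cx,0,zz) for zz in(-26,-28)])
R=Ro.from_euler('xyz',s['eef_rot'],degrees=True).as_matrix()
t=atz("wrist",283.2,233.2,.084,s); print('tip',t,'tool',R.T@(t-s['tool_pos'])*1e3)
a=cv2.imread("pics/w7.png"); cv2.imwrite("pics/w7d.png",cv2.resize(a[225:260,230:330],None,fx=8,fy=8,interpolation=2)); cv2.imwrite("pics/w7e.png",cv2.resize(a[330:365,220:330],None,fx=7,fy=7,interpolation=2))
E
```

```text
-3 mouth vmin [242.6 242.9] top [(array([234.2, 279.9]), array([326.7, 359.6])), (array([233.6, 282.7]), array([327.4, 363.3]))]
-2 mouth vmin [242.5 240.8] top [(array([234.1, 277.4]), array([326.8, 357.5])), (array([233.5, 280.1]), array([327.5, 361.1]))]
-1 mouth vmin [242.5 238.7] top [(array([234. , 274.8]), array([326.9, 355.3])), (array([233.4, 277.5]), array([327.6, 358.9]))]
0 mouth vmin [242.4 236.6] top [(array([233.9, 272.3]), array([327. , 353.1])), (array([233.3, 275. ]), array([327.7, 356.7]))]
1 mouth vmin [242.3 234.4] top [(array([233.8, 269.7]), array([327.1, 350.9])), (array([233.2, 272.3]), array([327.8, 354.5]))]
2 mouth vmin [242.3 232.3] top [(array([233.7, 267.1]), array([327.2, 348.7])), (array([233.1, 269.7]), array([327.9, 352.2]))]
tip [ 0.53131285 -0.13815553  0.084     ] tool [-1.08166775  2.21708698 58.49231273]
```

View pics/w7d.png

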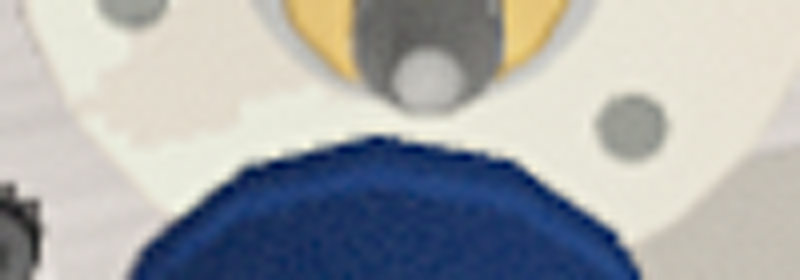

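View pics/w7e.png

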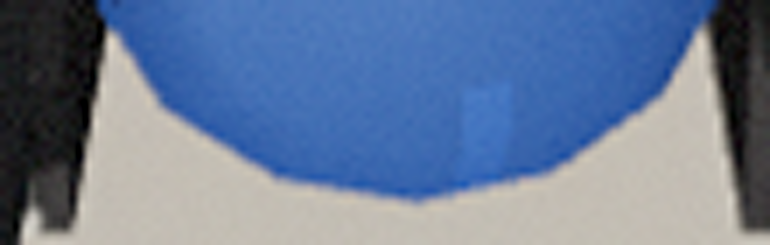

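```bash
python3 - <<'E'
from h import *
c=bot.calibration("side"); R=cv2.Rodrigues(c['rvec'])[0]
def pr(P): return cv2.projectPoints(np.array([P],float),c['rvec'],c['tvec'],c['mtx'],None)[0].ravel()
for nm,P in dict(tip=(.5307,-.1387,.084),axmid=(.5307,-.1387,.07),cap=(.5297-.0005,-.1367-.0019,.1537)).items(): print(nm,pr(P).round(2), 'dx1mm',(pr(np.array(P)+[.001,0,0])-pr(P)).round(2),'dy',(pr(np.array(P)+[0,.001,0])-pr(P)).round(2))
E
python3 -m creep '[1,2.8,0,-0.005,-0.001,0,25,0,0,0,0,0,0,25,0,0,0,0,0,0,25]'; python3 rel.py .5307 -.1387 .14
```

```text
tip [294.14 172.79] dx1mm [-0.32 -0.03] dy [-0.04  0.15]
axmid [293.95 176.72] dx1mm [-0.32 -0.03] dy [-0.04  0.15]
cap [295.6  152.51] dx1mm [-0.33 -0.03] dy [-0.04  0.14]
t: 7.52
tool_pos: [0.5331, -0.1347, 0.1425]
eef_rot: [180.0, 0.0, 76.1]
ft_force: [-0.5, -0.8, -1.3]
grip_width: 0.383
7.52 tool mm to go [-4.4 -1.3  2.5] pos [ 0.5331 -0.1347  0.1425] rot [1.7998e+02 2.0000e-02 7.6070e+01] f [-0.5  -0.78 -1.3 ] tq [-0.032  0.025 -0.017] g 32.7
rotvec to upright [0.0004 0.0003 0.    ]
```

```bash
python3 -m creep '[-1.7,0,12,0,0,0,25,0,0,12,0,0,0,25,0,0,10,0,0,0,25,0,0,0,0,0,0,25,0,0,0,0,0,0,25]'; python3 rel.py .5327 -.1364 .095
```

```text
t: 7.93
tool_pos: [0.5322, -0.1362, 0.1042]
eef_rot: [-180.0, 0.0, 76.1]
ft_force: [-0.8, -0.6, -0.3]
grip_width: 0.382
7.93 tool mm to go [-0.1  0.6  9.2] pos [ 0.5322 -0.1362  0.1042] rot [-1.7998e+02  1.0000e-02  7.6090e+01] f [-0.78 -0.64 -0.35] tq [ 0.03  -0.011 -0.022] g 32.7
rotvec to upright [-0.0004  0.0003 -0.    ]
```

```bash
python3 -m creep '[0,0.5,5,0,0,0,25,0,0,4,0,0,0,25,0,0,0,0,0,0,25,0,0,0,0,0,0,25]'; python3 rel.py .5327 -.1364 .085;python3 - <<'E'
from h import *
p,d=bot.read_camera("side"); cv2.imwrite("pics/side8c.png",cv2.resize(p[130:210,250:340],None,fx=7,fy=7,interpolation=2))
E
```

```text
t: 8.27
tool_pos: [0.5323, -0.1364, 0.0935]
eef_rot: [-179.9, 0.0, 76.1]
ft_force: [0.1, 0.2, -0.5]
grip_width: 0.38
8.27 tool mm to go [0.1 0.4 8.5] pos [ 0.5323 -0.1364  0.0935] rot [-1.799e+02  1.000e-02  7.607e+01] f [ 0.07  0.21 -0.53] tq [-0.016  0.051 -0.02 ] g 32.4
rotvec to upright [-0.0018  0.0002 -0.    ]
```

View pics/side8c.png

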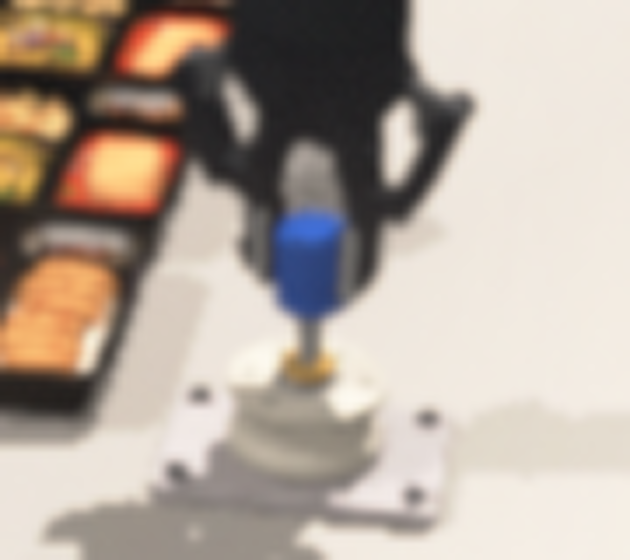

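```bash
python3 -m creep '[0,0.4,3,-0.0015,0,0,25,0,0,2,0,0,0,25,0,0,0,0,0,0,25]'; python3 -m creep '[0,0,2,0,0,0,25,0,0,0,0,0,0,25]';python3 -m creep '[0,0,2,0,0,0,25,0,0,0,0,0,0,25]'; python3 rel.py .5327 -.1364 .081
```

```text
t: 8.57
tool_pos: [0.5333, -0.1367, 0.0889]
eef_rot: [179.9, 0.0, 76.1]
ft_force: [-0.5, -0.3, -1.1]
grip_width: 0.387
t: 8.73
tool_pos: [0.5335, -0.1367, 0.0869]
eef_rot: [179.9, 0.0, 76.1]
ft_force: [-0.1, -0.4, -2.2]
grip_width: 0.384
t: 8.9
tool_pos: [0.5336, -0.1367, 0.0848]
eef_rot: [179.9, 0.0, 76.1]
ft_force: [-0.2, 0.1, -1.7]
grip_width: 0.386
8.9 tool mm to go [ 0.1 -0.9  3.8] pos [ 0.5336 -0.1367  0.0848] rot [1.7987e+02 2.0000e-02 7.6070e+01] f [-0.18  0.09 -1.71] tq [-0.018 -0.007  0.054] g 33.0
rotvec to upright [0.0023 0.0003 0.    ]
```

```bash
python3 -m creep '[0,-0.5,0,0.002,0,0,25,0,0,0,0,0,0,25]';python3 rel.py .5327 -.1364 .081; python3 -m creep '[0,0,1.5,0,0,0,25,0,0,0,0,0,0,25]';python3 -m creep '[0,0,1.5,0,0,0,25,0,0,0,0,0,0,25]'; python3 rel.py .5327 -.1364 .081
```

```text
t: 9.07
tool_pos: [0.533, -0.1366, 0.0848]
eef_rot: [-180.0, 0.0, 76.1]
ft_force: [0.0, -0.3, -1.1]
grip_width: 0.384
9.07 tool mm to go [ 0.1 -0.3  3.8] pos [ 0.533  -0.1366  0.0848] rot [-1.800e+02  2.000e-02  7.607e+01] f [ 0.04 -0.31 -1.15] tq [ 0.012 -0.016  0.   ] g 32.8
rotvec to upright [-0.      0.0003 -0.    ]
t: 9.23
tool_pos: [0.5331, -0.1366, 0.0833]
eef_rot: [180.0, 0.0, 76.1]
ft_force: [-0.4, 0.1, -1.3]
grip_width: 0.387
t: 9.4
tool_pos: [0.5332, -0.1369, 0.0818]
eef_rot: [180.0, 0.0, 76.1]
ft_force: [-1.3, -1.3, -1.1]
grip_width: 0.382
9.4 tool mm to go [ 0.3 -0.6  0.8] pos [ 0.5332 -0.1369  0.0818] rot [1.7997e+02 4.0000e-02 7.6090e+01] f [-1.33 -1.26 -1.08] tq [-0.22   0.077  0.006] g 32.6
rotvec to upright [0.0005 0.0007 0.    ]
```

```bash
python3 -m creep '[-0.4,-0.5,0,0,0,0,25,0,0,0,0,0,0,25]';python3 rel.py .5327 -.1364 .081;python3 -m creep '[0,0,1,0,0,0,25,0,0,0,0,0,0,25]'; python3 rel.py .5327 -.1364 .081
```

```text
t: 9.57
tool_pos: [0.5324, -0.1372, 0.0816]
eef_rot: [180.0, 0.0, 76.1]
ft_force: [-0.7, 0.9, -0.7]
grip_width: 0.381
9.57 tool mm to go [0.8 0.1 0.6] pos [ 0.5324 -0.1372  0.0816] rot [1.7999e+02 4.0000e-02 7.6080e+01] f [-0.69  0.86 -0.74] tq [-0.011  0.011 -0.04 ] g 32.6
rotvec to upright [0.0002 0.0007 0.    ]
t: 9.73
tool_pos: [0.5325, -0.1373, 0.0807]
eef_rot: [180.0, 0.0, 76.1]
ft_force: [0.7, -0.6, -1.6]
grip_width: 0.385
9.73 tool mm to go [ 0.9 -0.  -0.3] pos [ 0.5325 -0.1373  0.0807] rot [1.7997e+02 4.0000e-02 7.6070e+01] f [ 0.67 -0.55 -1.57] tq [-0.218  0.13   0.038] g 32.9
rotvec to upright [0.0005 0.0007 0.    ]
```

```bash
python3 -m creep '[-0.5,-0.2,0,0,0,0,25,0,0,0,0,0,0,25]';python3 rel.py .5327 -.1364 .081;python3 -m creep '[0,0,1,0,0,0,25,0,0,0,0,0,0,25]'; python3 rel.py .5327 -.1364 .081;python3 -m creep '[0,0,1,0,0,0,25,0,0,0,0,0,0,25]'; python3 rel.py .5327 -.1364 .081
```

```text
t: 9.9
tool_pos: [0.5323, -0.1376, 0.0806]
eef_rot: [180.0, 0.0, 76.1]
ft_force: [0.2, 0.5, -0.9]
grip_width: 0.387
9.9 tool mm to go [ 1.3  0.1 -0.4] pos [ 0.5323 -0.1376  0.0806] rot [1.7996e+02 3.0000e-02 7.6070e+01] f [ 0.22  0.5  -0.94] tq [-0.004 -0.044 -0.   ] g 33.0
rotvec to upright [0.0007 0.0005 0.    ]
t: 10.07
tool_pos: [0.5324, -0.1376, 0.0798]
eef_rot: [179.9, 0.0, 76.1]
ft_force: [0.7, -0.6, -1.5]
grip_width: 0.385
10.07 tool mm to go [ 1.3 -0.1 -1.2] pos [ 0.5324 -0.1376  0.0798] rot [1.7994e+02 3.0000e-02 7.6070e+01] f [ 0.67 -0.64 -1.52] tq [-0.054  0.048  0.   ] g 32.9
rotvec to upright [0.001  0.0005 0.    ]
t: 10.23
tool_pos: [0.5326, -0.1377, 0.0792]
eef_rot: [179.9, 0.0, 76.1]
ft_force: [-0.8, 0.3, -1.6]
grip_width: 0.381
10.23 tool mm to go [ 1.3 -0.2 -1.8] pos [ 0.5326 -0.1377  0.0792] rot [1.7992e+02 3.0000e-02 7.6070e+01] f [-0.76  0.32 -1.57] tq [ 0.008  0.067 -0.003] g 32.5
rotvec to upright [0.0014 0.0005 0.    ]
```

```bash
python3 -m creep '[0,-0.1,1.5,0.001,0,0,25,0,0,0,0,0,0,25]'; python3 rel.py .5322 -.1376 .081;python3 -m creep '[0,0,1,0,0,0,25,0,0,0,0,0,0,25]'; python3 rel.py .5322 -.1376 .081
```

```text
t: 10.4
tool_pos: [0.5328, -0.1377, 0.0779]
eef_rot: [179.9, 0.0, 76.1]
ft_force: [1.4, -1.1, -8.1]
grip_width: 0.384
10.4 tool mm to go [-0.  -0.6 -3.1] pos [ 0.5328 -0.1377  0.0779] rot [1.7994e+02 3.0000e-02 7.6070e+01] f [ 1.39 -1.13 -8.11] tq [-0.104 -0.222  0.027] g 32.8
rotvec to upright [0.0011 0.0006 0.    ]
t: 10.57
tool_pos: [0.5329, -0.1377, 0.0767]
eef_rot: [179.9, 0.0, 76.1]
ft_force: [0.1, -0.7, -4.9]
grip_width: 0.385
10.57 tool mm to go [-0.  -0.7 -4.3] pos [ 0.5329 -0.1377  0.0767] rot [1.7993e+02 3.0000e-02 7.6070e+01] f [ 0.08 -0.74 -4.89] tq [-0.033 -0.189 -0.014] g 32.9
rotvec to upright [0.0012 0.0005 0.    ]
```

```bash
python3 -m creep '[0,-0.3,0.7,0.001,0,0,25]'; python3 rel.py .5324 -.1377 .081;python3 -m creep '[0,0,0.7,0,0,0,25]'; python3 rel.py .5324 -.1377 .081; python3 -m creep '[0,0,0.7,0,0,0,25]'; python3 rel.py .5324 -.1377 .081
```

```text
t: 10.65
tool_pos: [0.5329, -0.1377, 0.0761]
eef_rot: [180.0, 0.0, 76.1]
ft_force: [-0.5, 0.2, 5.3]
grip_width: 0.381
10.65 tool mm to go [-0.1 -0.5 -4.9] pos [ 0.5329 -0.1377  0.0761] rot [1.7995e+02 3.0000e-02 7.6070e+01] f [-0.47  0.16  5.33] tq [ 0.005  0.002 -0.091] g 32.5
rotvec to upright [0.0008 0.0005 0.    ]
t: 10.73
tool_pos: [0.533, -0.1377, 0.0756]
eef_rot: [179.9, 0.0, 76.1]
ft_force: [-0.9, -0.3, 5.5]
grip_width: 0.383
10.73 tool mm to go [-0.1 -0.6 -5.4] pos [ 0.533  -0.1377  0.0756] rot [1.7995e+02 3.0000e-02 7.6070e+01] f [-0.85 -0.29  5.47] tq [ 0.081  0.291 -0.035] g 32.7
rotvec to upright [0.0009 0.0005 0.    ]
t: 10.82
tool_pos: [0.533, -0.1377, 0.0751]
eef_rot: [179.9, 0.0, 76.1]
ft_force: [-1.1, 0.6, 4.4]
grip_width: 0.382
10.82 tool mm to go [-0.1 -0.6 -5.9] pos [ 0.533  -0.1377  0.0751] rot [1.7995e+02 3.0000e-02 7.6070e+01] f [-1.1   0.65  4.43] tq [ 0.075  0.216 -0.028] g 32.7
rotvec to upright [0.0009 0.0004 0.    ]
```

```bash
python3 -m creep '[0,-0.2,0.7,0.001,0,0,25]'; python3 -m creep '[0,0,0.7,0,0,0,25]'; python3 -m creep '[0,-0.2,0.7,0.001,0,0,25]'; python3 rel.py .5324 -.1377 .081
```

```text
t: 10.9
tool_pos: [0.533, -0.1377, 0.0747]
eef_rot: [180.0, 0.0, 76.1]
ft_force: [0.3, -0.3, 4.2]
grip_width: 0.384
t: 10.98
tool_pos: [0.5331, -0.1377, 0.0741]
eef_rot: [180.0, 0.0, 76.1]
ft_force: [-1.5, 1.3, 5.5]
grip_width: 0.387
t: 11.07
tool_pos: [0.533, -0.1377, 0.0735]
eef_rot: [-180.0, 0.0, 76.1]
ft_force: [0.2, 0.3, 4.5]
grip_width: 0.383
11.07 tool mm to go [-0.2 -0.6 -7.5] pos [ 0.533  -0.1377  0.0735] rot [-1.7999e+02  3.0000e-02  7.6070e+01] f [0.18 0.27 4.45] tq [ 0.005  0.094 -0.018] g 32.7
rotvec to upright [-0.0002  0.0004 -0.    ]
```

```bash
python3 -m creep '[0,-0.2,0.7,0.001,0,0,25]'; python3 -m creep '[0,0,0.7,0,0,0,25]'; python3 -m creep '[0,-0.2,0.7,0.001,0,0,25]'; python3 rel.py .5324 -.1377 .081
```

```text
t: 11.15
tool_pos: [0.533, -0.1377, 0.0729]
eef_rot: [-180.0, 0.0, 76.1]
ft_force: [-1.0, 0.1, 5.6]
grip_width: 0.385
t: 11.23
tool_pos: [0.533, -0.1377, 0.0723]
eef_rot: [-180.0, 0.0, 76.1]
ft_force: [-0.8, -0.4, 4.4]
grip_width: 0.389
t: 11.32
tool_pos: [0.533, -0.1377, 0.0715]
eef_rot: [-179.9, 0.0, 76.1]
ft_force: [0.1, -0.1, 4.7]
grip_width: 0.382
11.32 tool mm to go [-0.2 -0.6 -9.5] pos [ 0.533  -0.1377  0.0715] rot [-1.7992e+02  3.0000e-02  7.6070e+01] f [ 0.06 -0.09  4.73] tq [-0.023  0.056 -0.061] g 32.6
rotvec to upright [-0.0015  0.0004 -0.    ]
```

```bash
python3 -m creep '[0,0,0.7,-0.0012,0,0,25]'; python3 -m creep '[0,0,0.7,0,0,0,25]'; python3 -m creep '[0,0,0.7,0,0,0,25]'; python3 rel.py .533 -.1377 .064
```

```text
t: 11.4
tool_pos: [0.533, -0.1377, 0.0708]
eef_rot: [-180.0, 0.0, 76.1]
ft_force: [-0.8, -0.5, 4.7]
grip_width: 0.383
t: 11.48
tool_pos: [0.533, -0.1377, 0.07]
eef_rot: [-180.0, 0.0, 76.1]
ft_force: [-1.1, 0.1, 6.1]
grip_width: 0.385
t: 11.57
tool_pos: [0.5331, -0.1376, 0.0693]
eef_rot: [-180.0, 0.0, 76.1]
ft_force: [-0.9, 0.6, 4.2]
grip_width: 0.382
11.57 tool mm to go [-0.1 -0.1  5.3] pos [ 0.5331 -0.1376  0.0693] rot [-1.7999e+02  2.0000e-02  7.6070e+01] f [-0.9   0.55  4.24] tq [ 0.005  0.173 -0.029] g 32.6
rotvec to upright [-0.0001  0.0004 -0.    ]
```

```bash
python3 - <<'E'
from h import *
z=np.load("pics/w7.npz"); s=dict(tool_pos=z['pos'],eef_rot=z['rot']); C=cloud("wrist",z['d'],s)
p=cv2.imread("pics/w7.png"); m=cv2.inRange(cv2.cvtColor(p,cv2.COLOR_BGR2HSV),(12,120,60),(30,255,255)); m[:190]=0;m[245:]=0;m[:,:255]=0;m[:,310:]=0
print((m>0).sum(),np.percentile(C[m>0][:,2],[5,25,50,75,95]))
E
```

```text
357 [0.05301088 0.05519616 0.05586287 0.056417   0.05715535]
```

Collar top ≈ 0.056 by depth → contact expected near TCP ≈ 0.064.

```bash
python3 -m creep '[0,0,0.7,0,0,0,25]'; python3 -m creep '[0,0,0.7,0,0,0,25]'; python3 -m creep '[0,0,0.7,0,0,0,25]'; python3 rel.py .533 -.1377 .064
```

```text
t: 11.65
tool_pos: [0.5331, -0.1376, 0.0685]
eef_rot: [-180.0, 0.0, 76.1]
ft_force: [-0.4, 0.6, 5.6]
grip_width: 0.384
t: 11.73
tool_pos: [0.533, -0.1376, 0.0677]
eef_rot: [-180.0, 0.0, 76.1]
ft_force: [-1.1, -0.3, 4.4]
grip_width: 0.386
t: 11.82
tool_pos: [0.533, -0.1377, 0.0669]
eef_rot: [-180.0, 0.0, 76.1]
ft_force: [-0.4, 0.6, 5.6]
grip_width: 0.382
11.82 tool mm to go [-0.  -0.   2.9] pos [ 0.533  -0.1377  0.0669] rot [-1.7999e+02  3.0000e-02  7.6070e+01] f [-0.42  0.56  5.62] tq [-0.004  0.116  0.044] g 32.6
rotvec to upright [-0.0002  0.0004 -0.    ]
```

```bash
python3 -m creep '[0,0,0.5,0,0,0,25]'; python3 -m creep '[0,0,0.5,0,0,0,25]'; python3 -m creep '[0,0,0.5,0,0,0,25]'
```

```text
t: 11.9
tool_pos: [0.533, -0.1377, 0.0663]
eef_rot: [-180.0, 0.0, 76.1]
ft_force: [-0.8, -0.0, 5.2]
grip_width: 0.388
t: 11.98
tool_pos: [0.533, -0.1377, 0.0657]
eef_rot: [-180.0, 0.0, 76.1]
ft_force: [-0.6, 0.0, 5.0]
grip_width: 0.383
t: 12.07
tool_pos: [0.533, -0.1377, 0.0651]
eef_rot: [-180.0, 0.0, 76.1]
ft_force: [-1.2, -0.3, 4.3]
grip_width: 0.379
```

```bash
python3 -m creep '[0,0,0.4,0,0,0,25]'; python3 -m creep '[0,0,0.4,0,0,0,25]'
```

```text
t: 12.15
tool_pos: [0.533, -0.1377, 0.0647]
eef_rot: [-180.0, 0.0, 76.1]
ft_force: [0.1, -0.3, 4.9]
grip_width: 0.384
t: 12.23
tool_pos: [0.533, -0.1376, 0.0642]
eef_rot: [-180.0, 0.0, 76.1]
ft_force: [0.2, 0.7, 4.4]
grip_width: 0.382
```

```bash
python3 -m creep '[0,0,0.4,0,0,0,25]'; python3 -m creep '[0,0,0.4,0,0,0,25]'
```

```text
t: 12.32
tool_pos: [0.533, -0.1377, 0.0638]
eef_rot: [-180.0, 0.0, 76.1]
ft_force: [-0.1, 0.4, 4.6]
grip_width: 0.381
t: 12.4
tool_pos: [0.533, -0.1376, 0.0633]
eef_rot: [-180.0, 0.0, 76.1]
ft_force: [-1.1, 0.9, 5.4]
grip_width: 0.386
```

```bash
python3 -m creep '[0,0,0.4,0,0,0,25]'; python3 -m creep '[0,0,0.4,0,0,0,25]'
```

```text
t: 12.48
tool_pos: [0.533, -0.1377, 0.0629]
eef_rot: [-180.0, 0.0, 76.1]
ft_force: [-0.6, 0.2, 6.0]
grip_width: 0.386
t: 12.57
tool_pos: [0.533, -0.1376, 0.0626]
eef_rot: [-180.0, 0.0, 76.1]
ft_force: [-1.4, 0.7, 10.2]
grip_width: 0.387
```

```bash
python3 look.py w9; python3 - <<'E'
from h import *
p,d=bot.read_camera("side"); cv2.imwrite("pics/side9c.png",cv2.resize(p[130:210,250:340],None,fx=7,fy=7,interpolation=2))
E
```

```text
12.5667 [ 0.533  -0.1376  0.0626] [-1.7999e+02  2.0000e-02  7.6070e+01] [-1.38  0.74 10.16] 0.387 [-15.7  32.5 108.1  -0.   39.4  -1.7]
```

View pics/w9.png

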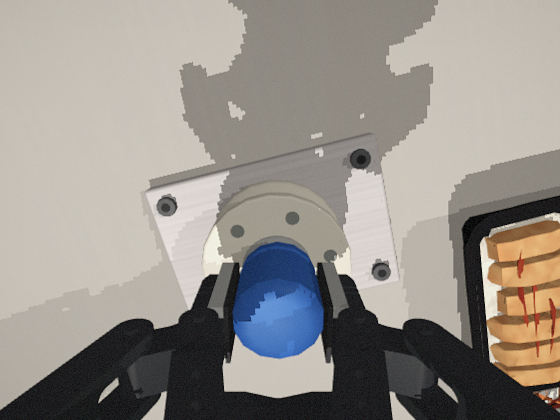

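View pics/side9c.png

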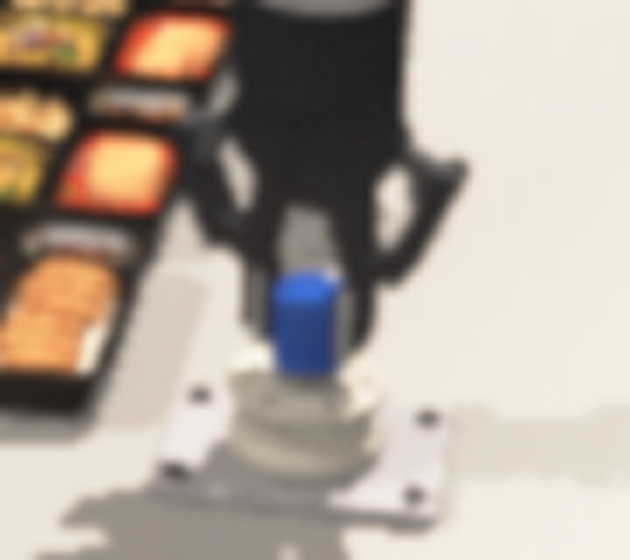

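```bash
python3 -m creep '[0,0,0.4,0,0,0,25]'; python3 -m creep '[0,0,0.4,0,0,0,25]'
```

```text
t: 12.75
tool_pos: [0.533, -0.1377, 0.0624]
eef_rot: [-180.0, 0.0, 76.1]
ft_force: [-2.5, 0.4, 10.0]
grip_width: 0.386
t: 12.83
tool_pos: [0.5331, -0.1377, 0.0623]
eef_rot: [-180.0, 0.0, 76.1]
ft_force: [-2.6, 0.3, 10.3]
grip_width: 0.385
```

```bash
python3 -m creep '[0,0,0.7,0,0,0,25]'; python3 -m creep '[0,0,0.7,0,0,0,25]'
```

```text
t: 12.92
tool_pos: [0.533, -0.1377, 0.062]
eef_rot: [-180.0, 0.0, 76.1]
ft_force: [-3.3, 0.9, 12.0]
grip_width: 0.385
t: 13.0
tool_pos: [0.5331, -0.1377, 0.0619]
eef_rot: [-180.0, 0.0, 76.1]
ft_force: [-1.9, 0.1, 12.6]
grip_width: 0.387
```

```bash
python3 -m creep '[0,0,1.0,0,0,0,25]'; python3 -m creep '[0,0,1.0,0,0,0,25]'; python3 rel.py .533 -.1377 .0614
```

```text
t: 13.08
tool_pos: [0.5331, -0.1377, 0.0616]
eef_rot: [-180.0, 0.0, 76.1]
ft_force: [-4.1, 2.3, 15.6]
grip_width: 0.386
t: 13.17
tool_pos: [0.5331, -0.1377, 0.0614]
eef_rot: [-180.0, 0.0, 76.1]
ft_force: [-3.5, 1.0, 16.0]
grip_width: 0.381
13.17 tool mm to go [-0.1 -0.1  0. ] pos [ 0.5331 -0.1377  0.0614] rot [-1.7999e+02  3.0000e-02  7.6070e+01] f [-3.49  0.99 15.96] tq [ 0.211  0.687 -0.039] g 32.5
rotvec to upright [-0.0001  0.0005 -0.    ]
```

```bash
python3 -m creep '[0,0,1.1,0,0,0,25]'; python3 rel.py .533 -.1377 .0614
```

```text
t: 13.25
tool_pos: [0.5331, -0.1377, 0.0612]
eef_rot: [-180.0, 0.0, 76.1]
ft_force: [-4.4, 1.1, 16.9]
grip_width: 0.387
13.25 tool mm to go [-0.1 -0.1 -0.2] pos [ 0.5331 -0.1377  0.0612] rot [-1.7999e+02  3.0000e-02  7.6070e+01] f [-4.43  1.08 16.88] tq [ 0.203  0.788 -0.01 ] g 33.0
rotvec to upright [-0.0001  0.0005 -0.    ]
```

```bash
python3 -m creep '[0,0,0.7,0,0,0,50,0,0,0,0,0,0,50,0,0,0,0,0,0,50]'; python3 rel.py .533 -.1377 .0614; python3 look.py w10
```

```text
t: 13.5
tool_pos: [0.5326, -0.1375, 0.0602]
eef_rot: [-180.0, 0.0, 76.1]
ft_force: [-0.0, -0.7, -0.7]
grip_width: 0.585
13.5 tool mm to go [-0.1  0.4 -1.2] pos [ 0.5326 -0.1375  0.0602] rot [-1.7996e+02  3.0000e-02  7.6070e+01] f [-0.02 -0.74 -0.74] tq [0.034 0.019 0.01 ] g 50.0
rotvec to upright [-0.0007  0.0005 -0.    ]
13.5 [ 0.5326 -0.1375  0.0602] [-1.7996e+02  3.0000e-02  7.6070e+01] [-0.02 -0.74 -0.74] 0.585 [-15.7  32.7 108.2  -0.   39.2  -1.7]
```

View pics/w10.png

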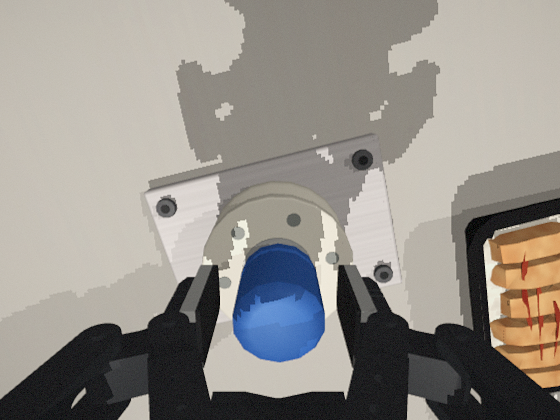

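Released cleanly; the cap is free between the pads. Next I back straight up and check.

```bash
python3 -m creep '[0,0,-5,0,0,0,54,0,0,-12,0,0,0,54,0,0,-25,0,0,0,54,0,0,-30,0,0,0,54,0,0,-30,0,0,0,54]'; python3 -m creep '[0,0,-25,0,0,0,54,0,0,-10,0,0,0,54,0,0,0,0,0,0,54,0,0,0,0,0,0,54]'; python3 look.py w11; python3 - <<'E'
from h import *
z=np.load("pics/w11.npz"); s=dict(tool_pos=z['pos'],eef_rot=z['rot']); C=cloud("wrist",z['d'],s)
p=cv2.imread("pics/w11.png"); m=cv2.inRange(cv2.cvtColor(p,cv2.COLOR_BGR2HSV),(105,120,20),(130,255,255)); m[300:]=0
q=C[m>0]; q=q[(abs(q[:,0]-.531)<.03)&(abs(q[:,1]+.138)<.03)]
print(len(q),'cap top z',np.percentile(q[:,2],[50,90,98]).round(4)); t=q[q[:,2]>.088]; print(np.percentile(t,[2,50,98],axis=0).round(4))
p,d=bot.read_camera("side"); cv2.imwrite("pics/side11c.png",cv2.resize(p[130:210,250:340],None,fx=7,fy=7,interpolation=2)); cv2.imwrite("pics/side11.png",p)
E
```

```text
t: 13.97
tool_pos: [0.5276, -0.1361, 0.1603]
eef_rot: [-179.0, -0.0, 76.1]
ft_force: [0.7, -0.6, -0.2]
grip_width: 0.631
t: 14.3
tool_pos: [0.5315, -0.1372, 0.2072]
eef_rot: [-179.8, 0.0, 76.1]
ft_force: [-0.5, 0.3, -0.2]
grip_width: 0.629
14.3 [ 0.5315 -0.1372  0.2072] [-1.7982e+02  2.0000e-02  7.6070e+01] [-0.54  0.3  -0.16] 0.629 [-15.7  19.7 104.1  -0.   56.4  -1.8]
1811 cap top z [0.0921 0.0934 0.094 ]
[[ 0.5173 -0.1528  0.0889]
 [ 0.5318 -0.1378  0.0924]
 [ 0.5463 -0.1243  0.094 ]]
```

View pics/w11.png

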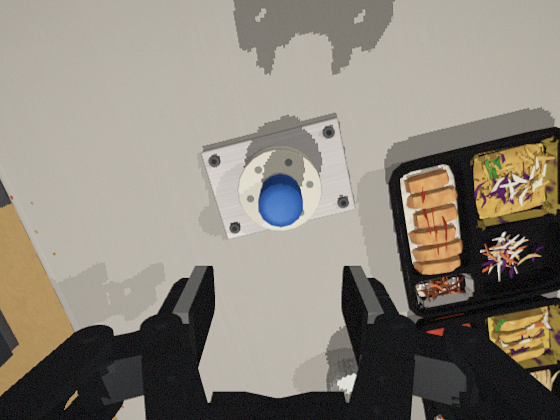

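View pics/side11c.png

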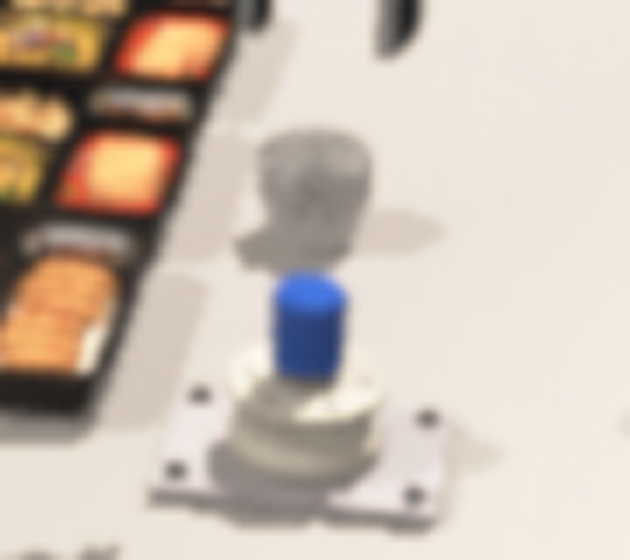

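View pics/side11.png

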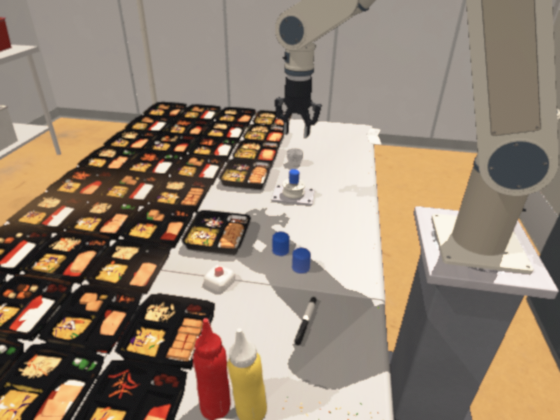

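```bash
python3 - <<'E'
from h import *
def ana(C,m,c,lab):
    q=C[m>0]; r=np.hypot(q[:,0]-c[0],q[:,1]-c[1]); return lab,np.median(q[r<.008][:,2]).round(4),(r<.008).sum()
z=np.load("pics/w2.npz"); s=dict(tool_pos=z['pos'],eef_rot=z['rot']); C=cloud("wrist",z['d'],s)
o=np.ones(C.shape[:2])
print(ana(C,o,(.538,.2445),'standing'))
t=C[170:190,340:380].reshape(-1,3); print('table near',np.median(t[:,2]))
acc=[]
for i in range(6):
    s=bot.state(); p,d=bot.read_camera("wrist"); C=cloud("wrist",d,s)
    q=C.reshape(-1,3); r=np.hypot(q[:,0]-.5318,q[:,1]+.138)
    rol=q[(r>.022)&(r<.034)&(abs(q[:,2]-.047)<.004)]; pl=q[(abs(q[:,2]-.01)<.004)&(r>.04)&(r<.065)]
    print(ana(C,o,(.5318,-.138),'fitted'),'roller',np.median(rol[:,2]).round(4),'plate',np.median(pl[:,2]).round(4))
E
```

```text
('standing', np.float64(0.0379), np.int64(248))
table near 2.3386532588959286e-05
('fitted', np.float64(0.0929), np.int64(361)) roller 0.047 plate 0.01
('fitted', np.float64(0.0929), np.int64(361)) roller 0.047 plate 0.01
('fitted', np.float64(0.093), np.int64(367)) roller 0.047 plate 0.01
('fitted', np.float64(0.0929), np.int64(367)) roller 0.047 plate 0.01
('fitted', np.float64(0.0929), np.int64(365)) roller 0.047 plate 0.01
('fitted', np.float64(0.0929), np.int64(369)) roller 0.047 plate 0.01
```

```bash
python3 - <<'E'
from h import *
for n in("w5","w6","w7","w9","w10"):
    z=np.load(f"pics/{n}.npz"); s=dict(tool_pos=z['pos'],eef_rot=z['rot']); C=cloud("wrist",z['d'],s)
    R=Ro.from_euler('xyz',s['eef_rot'],degrees=True).as_matrix(); T=((C-s['tool_pos'])@R)*1e3
    q=T.reshape(-1,3); W=C.reshape(-1,3)
    k=(np.hypot(q[:,0]+1.5,q[:,1]+.9)<8)&(q[:,2]<-15)&(q[:,2]>-45)
    print(n,s['tool_pos'][2].round(4),'apex tool z',np.median(q[k][:,2]).round(2),'world',np.median(W[k][:,2]).round(4),k.sum())
# free collar top
for n in("w1","w7"):
    z=np.load(f"pics/{n}.npz"); s=dict(tool_pos=z['pos'],eef_rot=z['rot']); C=cloud("wrist",z['d'],s).reshape(-1,3)
    r=np.hypot(C[:,0]-.5312,C[:,1]+.138); k=(r>.0075)&(r<.0115)&(C[:,2]>.05)&(C[:,2]<.068); print(n,np.percentile(C[k][:,2],[5,25,50,75,95]).round(4),k.sum())
    k=(r>.022)&(r<.034)&(abs(C[:,2]-.047)<.004); print('roller',np.median(C[k][:,2]))
E
```

```text
w5 0.0078 apex tool z -30.85 world 0.0387 1376
w6 0.1427 apex tool z -30.88 world 0.1736 1369
w7 0.1425 apex tool z -30.87 world 0.1734 1379
w9 0.0626 apex tool z -30.92 world 0.0936 1383
w10 0.0602 apex tool z -32.67 world 0.0928 1402
w1 [0.0536 0.0555 0.0561 0.0565 0.0571] 227
roller 0.04698137128925456
w7 [0.0541 0.0554 0.056  0.0564 0.0571] 433
roller 0.04696138376527828
```

```bash
python3 - <<'E'
from h import *
for n,c in(("w2",(.538,.2445)),("w3",(.538,.2445)),("w4",(.538,.2445)),("w5",(.5386,.2445)),("w10",(.532,-.138)),("w11",(.5318,-.138))):
    z=np.load(f"pics/{n}.npz"); s=dict(tool_pos=z['pos'],eef_rot=z['rot']); C=cloud("wrist",z['d'],s).reshape(-1,3)
    out=[]
    for it in range(2):
        r=np.hypot(C[:,0]-c[0],C[:,1]-c[1]); k=(r<.010)&(C[:,2]>.03)&(C[:,2]<.1)
        # dome fit: z = a+bx+cy - k r^2
        q=C[k]; dx,dy=q[:,0]-c[0],q[:,1]-c[1]; A=np.c_[np.ones(len(q)),dx,dy,dx*dx+dy*dy]
        b=np.linalg.lstsq(A,q[:,2],rcond=None)[0]
        res=q[:,2]-A@b
        if b[3]<-1: c=(c[0]-b[1]/(2*b[3]),c[1]-b[2]/(2*b[3]))
    print(n,'apex',b.round(4)[0],'curv',b[3].round(1),'c',np.round(c,4),'med',np.median(q[:,2]).round(4),'sd',res.std().round(5))
E
```

```text
w2 apex 0.0379 curv -0.5 c [0.538  0.2445] med 0.0379 sd 0.00081
w3 apex 0.0378 curv 1.2 c [0.538  0.2445] med 0.0379 sd 0.00067
w4 apex 0.038 curv -2.8 c [0.5391 0.2431] med 0.0379 sd 0.0006
w5 apex 0.038 curv 21.4 c [0.5386 0.2445] med 0.0387 sd 0.00425
w10 apex 0.0929 curv -0.5 c [ 0.532 -0.138] med 0.0928 sd 0.00054
w11 apex 0.0929 curv -2.1 c [ 0.5336 -0.1397] med 0.0929 sd 0.00066
```

```bash
python3 - <<'E'
from cell import bot
print(bot.state()['t'], bot.job_done())
E
```

```text
the job is handed in; nothing more can be done
14.7 None
```

The small blue cap is pressed onto the axle and stands upright on the brass collar, let go. I handed the job in at 14.7 s with the gripper open and clear above it.

- **Cap choice:** of the three blue caps I took the small one. It measured about 34 mm across and 38 mm tall; the other two are about 52 mm tall.
- **Pressing:** sliding down the plain axle read a steady 4.9 N. I first felt the collar with the tool at about 63.0 mm, which puts the cap's mouth at about 55.9 mm. The camera had shown the free collar at 56.0 mm. I pressed until the reading was 16.9 N, which is about 12 N of spring, and released there.
- **Last checks:** right after release and again after backing off, the cap's top measured 92.9 mm, so its mouth is at about 54.9 mm. The collar is therefore still pressed about 1 mm, or roughly 7 N, inside the 4 to 16 N asked for. That is an estimate from height, not a force reading. In the last pictures the cap is upright and centred, and the timer, cups, marker and other two caps look unmoved.
- **Readings that disagreed:** the heights first differed by about 0.8 mm, because I had assumed the cap's mouth was still on the table after gripping. The likeliest cause is that gripping lifted it about 0.7 mm, and with that allowed for, the heights agree. While I pressed, there was also a sideways force of up to about 4.6 N, which was gone after release.

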